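# Shut the gold leaf away from the draught

## Robot

A 7-joint arm with a two-finger parallel gripper is mounted at the origin on the work surface. World frame = base frame: x ahead of the robot, y to its left, z up, the work surface at z = 0. Lengths are in mm, angles in rad, forces in N, time in s.
With the tool pointing down it reaches from about 400 to 875 mm from the base axis. Payload 4.4 kg.
Tool frame: the origin (TCP) lies midway between the tips of the shut fingers; the grasp point (between the pads) lies ctrl.grip_depth behind it (ctrl.grip_depth is the distance from the TCP to the grasp point, in mm); z points along the fingers, y is the line along which they close (so a half turn about z gives the same grasp; the last joint's range is limited). The gripper opens to 85 mm and grips with 20 to 120 N. Pads are 22 mm wide; open, the fingers measure 114 mm over their backs; the gripper's body (76 mm by 85 mm) begins 54 mm behind the grasp point. The pads swing forward as they close: fully open they stand 13 mm farther back than shut.
Start: joints at [1.277, 0.628, 0.038, 1.517, -0.027, 0.996, -0.02], TCP at [146.82, -633.215, 231.313] pointing down, gripper open.
Joint ranges: [-3.06, 3.06], [-0.37, 2.12], [-1.25, 1.32], [0.18, 2.47], [-1.1, 4.24], [0.23, 1.98], [-2.94, 2.94]. Speed limits (rad/s): [2.57, 2.57, 3.14, 3.14, 3.14, 3.14, 3.14].

## Interface

Orientations are given as [roll, pitch, yaw] about the fixed x, y, z axes, in that order (R = Rz(yaw) Ry(pitch) Rx(roll)).
In Python, from cell import ctrl gives the robot as it stands.
- The arm moves only by the tool carry_out, never from a script. Its argument "deltas" is one flat list of numbers, 7 for each row, row after row: the turn, a rotation vector about the tool's x, y, z in degrees, then the shift along the tool's x, y, z in m, then the closure, from -1 (fully open) to 1 (shut). In form: [wx, wy, wz, dx, dy, dz, claw, wx, wy, wz, dx, dy, dz, claw, ...]. A call has 1 to 12 rows; each row shifts and turns the commanded pose from where the row before left it, along the tool's axes as they then stand; what a row does not reach is not made up. A row lasts 1/8 s, in which the tool goes at most 62.5 mm and 10.7 degrees, less where a joint would pass 70% of its speed; a pose out of reach is approached as far as the arm can. A call with a gripper value outside its range is refused whole. The fingers move at their own pace and stop on an object; the grip force is fixed at half the most. Time passes only in rows, so rows that do not move let the fingers close. It gives the time, the measured TCP pose, the force, the opening and the grip force at its end, in the units of the state.
- ctrl.read_state(): the state, without advancing time (a new reading comes with each control period).
- ctrl.get_image(name): name is "scene" or "top" or "wrist"; returns the picture (384x512x3 uint8, red, green, blue); there is no depth.
- ctrl.calibration(name): a dict with "mtx" (3x3 intrinsics, pixels), "distortion" ([k1, k2, p1, p2, k3] as OpenCV has them; the pictures are not rectified), "R" (3x3) and "t" (3): a world point X has camera coordinates R X + t. Camera axes: x right, y down, z forward; pixel columns grow to the right and rows downward; lengths in mm; the calibration is good to about 2 mm. A picture is of the moment at which its call begins: read the wrist's pose just before it. calibration takes no time and is no camera call; for the wrist camera it gives the pose at the moment of the call.
- ctrl.finish_job(): hands the job in; it is judged then, once.
The state is a dict: "clock": time; "qpos": joint angles; "qd": joint speeds; "tau": joint torques, N m; "eef_pos": TCP position; "tool_rot": TCP orientation; "force": force on the tool from outside, world axes, zero at the start; "torque": the same for the moment, N m; "width": finger opening in mm; "gripper_force": force on a finger pad.
Only numpy, scipy, OpenCV 4.12 (cv2) and the standard library are available. Lean on these libraries where they do the work, as an engineer would, in place of code of your own. Each camera call takes 0.05 s, during which the arm holds its last target. There are 200 camera calls.

## Task

Put the gold leaf out of the draught: with the fingertips alone, push both open upper drawers of the small wooden chest fully home and slide the lid of the leaf box fully shut. Push slowly, because a slammed drawer or lid puffs the leaf about, and do not pick up or shove the leaf box along. Take hold of nothing, leave the wide lower drawer shut and leave everything else on the table where it is.

Things in the scene. Friction and masses are not known exactly. Their poses are not given: they have to be found in the camera images.
- chest: Small pale-wood chest with dark iron corners, fixed to the table, 200 deep (x) x 270 wide (y) x 104 high. Origin: centre of its underside. Its front looks along its own -x. Two small drawers side by side in the upper row, one wide drawer below. Stands to the robot's left or right, the leaf box on the other side; each is turned up to 20 degrees.
- drawer_left (a joint): How far the upper drawer on the chest's +y side (the left one seen from the robot) is pulled out along the chest's -x, in m: 0 = home, 0.11 = stop; 0.05 to 0.09 at the start. Runs at about 1.5 N of friction (plus 6 N per m/s), stays where it is left, stops dead at 0. Weighs about 350 g.
- drawer_right (a joint): The same for the upper drawer on the chest's -y side.
- drawer_left_edge (a point): Middle of the top edge of the left upper drawer's front, on its outer face; axes as the chest's, moves with the drawer, 93.5 above the table. The front is 119 wide (y), 40 high (down from this edge), 14 thick; home, its face stands 6 proud of the chest's front. A flat iron pull hangs mid-face, 12 to 31 below the edge, at most 7 proud; it gives no grip.
- drawer_right_edge (a point): The same point on the right upper drawer.
- wide_drawer (a joint): How far the wide lower drawer is out, in m; shut (0) at the start, to stay so. Its front is 249 wide, 34 high, its underside 10.5 above the table.
- leaf_box: Reddish cedar box of gold leaf standing loose on the table, 240 long (x) x 160 wide (y) x 58 high, about 1.2 kg (0.8 to 1.3 times that). Origin: centre of its underside. Its pale lid slides in grooves of the long walls and comes out along the box's own -x, the end turned to the robot.
- lid (a joint): How far the lid is slid out along the box's -x, in m: 0 = shut, 0.11 = stop; 0.05 to 0.09 at the start. Runs at about 1.5 N of friction (plus 6 N per m/s), stays where it is left, stops dead at 0; pushed on hard from there, the whole box slides.
- lid_edge (a point): Middle of the top edge of the lid's end piece, on its outer face; axes as the box's, moves with the lid, 58 above the table. The end piece is an upright strip 139 wide (y), 34 high (from this edge down), 12 thick; shut, its outer face is flush with the ends of the box's long walls and, below it, with the box's end (which reaches 22 above the table).
- leaf_board: Bystander: flat brown board 140 x 140 x 12 with a pink sheet; origin centre of underside.
- tongs: Bystander: bamboo tongs, 190 long (x), 30 wide, 7 thick, lying on the board; origin at the middle, underside.
- panel: Bystander: white panel 150 x 150 x 14 with a gold frame on it; origin centre of underside.
- size_jar: Bystander: amber glass jar with black cap, 48 across, 60 high, beside the leaf box on its +y side; origin centre of underside.
- dish: Bystander: small blue bowl, 68 across, 22 high, on the rear half of the chest's top; origin centre of underside.
- brush: Bystander: brush 170 long lying on the table along its own x; origin at the underside.
- scrap_tray: Bystander: open cedar tray 220 x 140 x 35; origin centre of underside.
- tumbler: Bystander: gilded cup, 66 across, 85 high; origin centre of underside.

How it is judged:
By the outcome, as a careful person would: the job done as asked, in the order asked, and still so for the second after the job is handed in, with the robot touching nothing.
It also fails if it takes over 59 s, if anything falls off the work surface, if the arm or the gripper's body presses on something with over 40 N, if the wrist force passes 120 N, or if a joint passes its speed limit or range.

## Working session

There is one attempt and no reset: what is moved stays moved. The work goes in short steps, Python scripts to look and compute and a tool call to move; the robot and the scene stay as the last step left them, time stands still between calls to the robot, and variables do not carry over. Pictures are saved under pics/ and viewed, at most 10 in all, crops included, and the job is handed in when it is done.

Besides the shell and the picture viewer there is one more tool, called after "Call:" as a command line: name --argument value ..., lists and objects as JSON in quotes. carry_out: Moves the arm, as the interface text tells. Its arguments: {"type":"object","properties":{"deltas":{"type":"array"}},"required":["deltas"]}

```bash
mkdir -p pics; ls
python3 - <<'E'
from cell import ctrl
import cv2
print(ctrl.read_state()); print(ctrl.grip_depth)
for n in ("scene","top"):
    im=ctrl.get_image(n); cv2.imwrite(f"pics/{n}0.png",im[:,:,::-1]); 
    c=ctrl.calibration(n); print(n,c)
E
```

```text
pics
{'clock': 0.0, 'qpos': array([ 1.27720571,  0.62937544,  0.03842042,  1.51837842, -0.02698658,
        0.99630129, -0.0200075 ]), 'qd': array([-0.00127014,  0.00063422, -0.00102723,  0.00175356, -0.00026417,
        0.00114681,  0.00022873]), 'tau': array([ 1.78498358e-04, -5.63389099e+01,  1.22605585e+00, -1.93441057e+01,
        1.09418220e-02,  1.05600359e-02,  8.63853586e-06]), 'eef_pos': array([ 146.67937221, -632.58152463,  230.36638052]), 'tool_rot': array([-3.13964779e+00,  2.61149768e-05,  2.27807628e-01]), 'force': array([ 0.20813992, -0.13387912,  0.90680041]), 'torque': array([0.03065869, 0.05676194, 0.01591073]), 'gripper_force': 0.0, 'width': 85.12253626863672}
18.700000000000003
scene {'mtx': array([[406.88098177,   0.        , 250.0923114 ],
       [  0.        , 406.88098177, 194.1405932 ],
       [  0.        ,   0.        ,   1.        ]]), 'distortion': array([-0.12301782,  0.        ,  0.        ,  0.        ,  0.        ]), 'R': array([[ 0.43954252,  0.89820392, -0.00566495],
       [ 0.66356376, -0.32895742, -0.67191529],
       [-0.60538047,  0.29157628, -0.74060634]]), 't': array([-214.93341954, -298.41483449, 1849.42566527])}
top {'mtx': array([[371.80057153,   0.        , 265.79947144],
       [  0.        , 371.80057153, 187.86920217],
       [  0.        ,   0.        ,   1.        ]]), 'distortion': array([0.0273317, 0.       , 0.       , 0.       , 0.       ]), 'R': array([[ 4.98549749e-04, -9.99999787e-01, -4.21680912e-04],
       [-9.88992242e-01, -4.30667170e-04, -1.47966754e-01],
       [ 1.47966541e-01,  4.90807939e-04, -9.88992246e-01]]), 't': array([   2.03844073,  542.69438973, 1106.06543596])}
```

View pics/scene0.png

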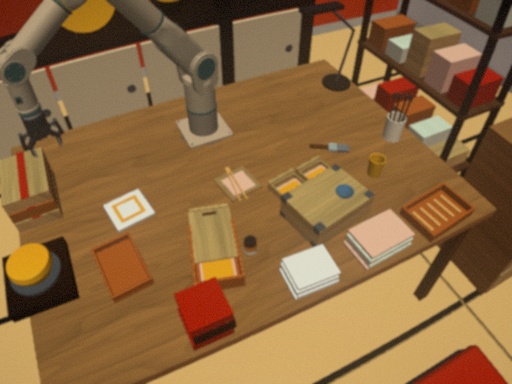

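View pics/top0.png

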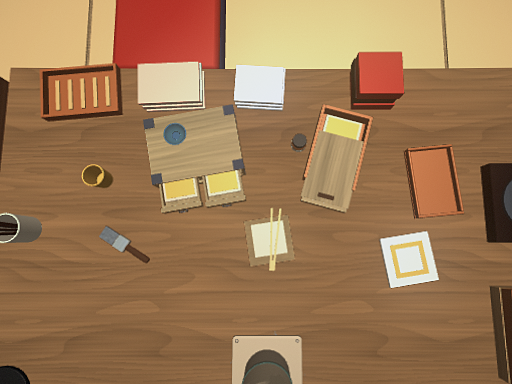

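The scene view shows the arm on the left. In the top view (x up, y left) the chest is at about (195,150) with its two drawers out at (180,192) and (225,185). The leaf box is at about (338,155), with its lid's end near (325,205). I'll enlarge both.

Run:
```python
import cv2
im=cv2.imread("pics/top0.png")
c=im[95:220,135:265]; d=im[95:220,285:385]
cv2.imwrite("pics/crop.png",cv2.resize(cv2.hconcat([c[:,:115],d[:,:]]),None,fx=3.7,fy=3.7,interpolation=cv2.INTER_CUBIC)[:, :800])
s=cv2.imread("pics/scene0.png")[150:295,180:380]
cv2.imwrite("pics/crops.png",cv2.resize(s,None,fx=4,fy=4,interpolation=cv2.INTER_CUBIC))
```

```text
(no output)
```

View pics/crop.png

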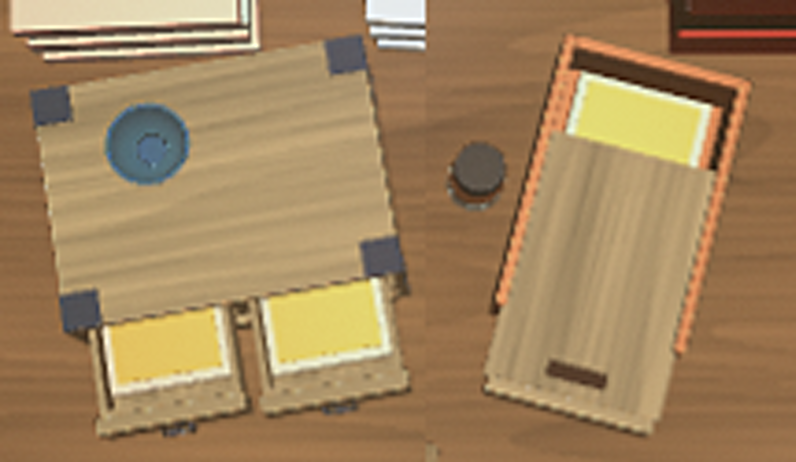

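View pics/crops.png

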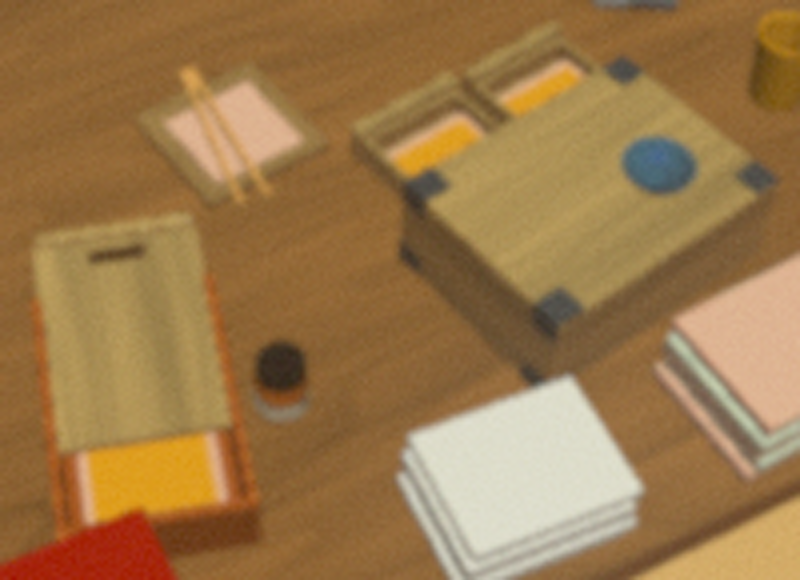

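The top crop gives the chest top's corners at crop (32,92), (362,36), (405,272) and (66,330), and the drawer edges along the row from (98,430) to (408,383). The lid end runs from (487,385) to (652,428). The scene crop agrees: both drawers and the lid are out.

```bash
cat > h.py <<'E'
import numpy as np, cv2
from cell import ctrl
def ray(n,uv,z):
    c=ctrl.calibration(n); uv=np.array(uv,float).reshape(-1,1,2)
    p=cv2.undistortPoints(uv,c["mtx"],c["distortion"]).reshape(-1,2)
    d=np.c_[p,np.ones(len(p))]@c["R"]; o=-c["R"].T@c["t"]
    return o+d*((z-o[2])/d[:,2])[:,None]
E
python3 - <<'E'
from h import *
np.set_printoptions(precision=1,suppress=True)
A=lambda L:[(135+u/3.7,95+v/3.7) for u,v in L]
B=lambda L:[(285+(u-425.5)/3.7,95+v/3.7) for u,v in L]
S=lambda L:[(180+u/4,150+v/4) for u,v in L]
def sh(name,P):
    print(name,P[:,:2].tolist().__repr__() if 0 else P[:,:2].ravel()); return P[:,:2]
c=sh("chest BL BR FR FL",ray("top",A([(32,92),(362,36),(405,272),(66,330)]),104))
cs=sh("chest scene FR BR BL FL",ray("scene",S([(405,192),(550,332),(775,180),(625,62)]),104))
def ang(v): return np.degrees(np.arctan2(v[1],v[0]))
print("yaw",ang(c[0]-c[3]),ang(c[1]-c[2]),ang(c[0]-c[1])-90,ang(c[3]-c[2])-90, "ctr",c.mean(0),cs.mean(0))
d=sh("drawers L:l r R:l r",ray("top",A([(98,430),(248,406),(263,410),(408,383)]),93.5))
ds=sh("drawers scene R:r l L:r l",ray("scene",S([(353,127),(455,78),(467,70),(557,25)]),93.5))
b=sh("lid edge l r",ray("top",B([(487,385),(652,428)]),58))
bs=sh("lid edge sc r l",ray("scene",S([(33,240),(190,215)]),58))
e=sh("box far L R, near L, near R",ray("top",B([(566,36),(750,85),(499,302),(680,350)]),58))
print("box yaw",ang(e[0]-e[2]),ang(e[1]-e[3]),ang(e[0]-e[1])-90,ang(b[0]-b[1])-90)
E
```

```text
chest BL BR FR FL [738.  366.5 785.9 101.5 590.5  64.9 543.9 330.7]
chest scene FR BR BL FL [607.2  64.2 793.6  96.2 741.5 366.8 555.8 331.5]
yaw 10.435750836473641 10.61502186608464 10.239141336960913 9.961763095046848 ctr [664.6 215.9] [674.5 214.7]
drawers L:l r R:l r [466.  305.3 484.9 188.3 481.8 176.4 503.2  62.3]
drawers scene R:r l L:r l [508.3  65.3 494.2 181.6 489.8 197.4 474.3 308.8]
lid edge l r [ 505.9 -106.   470.9 -239.3]
lid edge sc r l [ 475.4 -238.9  510.6 -101. ]
box far L R, near L, near R [ 803.6 -176.8  760.2 -330.4  574.8 -116.8  534.9 -264.2]
box yaw -14.689528461214636 -16.37133589382007 -15.774954245912483 -14.723973934992898
```

Call:
carry_out --deltas '[0,0,2.75,0,0,0,1,0,0,0,0.047,-0.027,0,1,0,0,0,0.047,-0.027,0,1,0,0,0,0.047,-0.027,0,1,0,0,0,0.047,-0.027,0,1,0,0,0,0.047,-0.027,0,1,0,0,0,0.047,-0.027,0,1,0,0,0,0.047,-0.027,0,1,0,0,0,0.047,-0.027,0,1,0,0,0,0,0,0,1]'

```text
clock: 1.35
eef_pos: [482.6, -348.1, 230.8]
tool_rot: [-3.139, -0.003, 0.189]
force: [-1.1, -0.6, -0.2]
width: 0.3
gripper_force: 0.0
```

Call:
carry_out --deltas '[0,0,0,0.005,-0.054,0,1,0,0,0,0.005,-0.054,0,1,0,0,0,0.005,-0.054,0,1,0,0,0,0.005,-0.054,0,1,0,0,0,0.005,-0.054,0,1,0,0,0,0.005,-0.054,0,1,0,0,0,0.005,-0.054,0,1,0,0,0,0.005,-0.054,0,1,0,0,0,0.005,-0.054,0,1,0,0,0,0.005,-0.054,0,1,0,0,0,0.005,-0.054,0,1,0,0,0,0,0,0,1]'

```text
clock: 2.85
eef_pos: [425.2, 244.9, 231.1]
tool_rot: [-3.14, -0.0, 0.187]
force: [0.2, -0.9, 0.1]
width: -0.1
gripper_force: 0.0
```

Call:
carry_out --deltas '[0,0,0.4,0,0.006,0.049,1,0,0,0,0,0,0.049,1,0,0,0,0,0,0.047,1,0,0,0,0,0,0,1]'

```text
clock: 3.35
eef_pos: [425.1, 231.7, 83.8]
tool_rot: [3.138, 0.007, 0.171]
force: [-0.9, -0.3, 1.0]
width: 0.2
gripper_force: 0.0
```

Run:
```python
from h import *
print(ctrl.read_state()["eef_pos"])
im=ctrl.get_image("top")[:,:,::-1]
w=ctrl.get_image("wrist")[:,:,::-1]
a=cv2.resize(im[100:240,130:270],(400,400),interpolation=cv2.INTER_CUBIC)
cv2.imwrite("pics/a1.png",cv2.hconcat([a,cv2.resize(w,(400,400))]))
```

```text
[425.11429941 231.7058466   83.76818804]
```

View pics/a1.png

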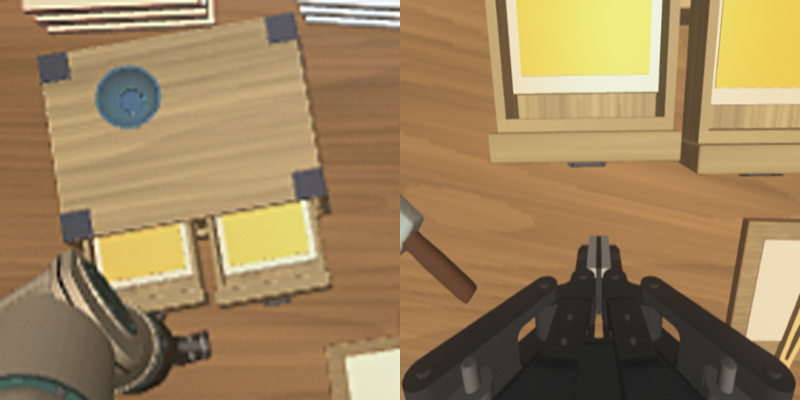

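Wrist view: the fingertips are in front of the left drawer at column 600. Its front spans columns 490 to 683 with the pull at 587, so the tips are about 8 mm right of centre and square to the face.

Call:
carry_out --deltas '[0,0,0,0.01,-0.007,-0.002,1,0,0,0,0.01,0,0,1,0,0,0,0.005,0,0,1,0,0,0,0.005,0,0,1,0,0,0,0.005,0,0,1,0,0,0,0.005,0,0,1,0,0,0,0.005,0,0,1,0,0,0,0.005,0,0,1,0,0,0,0.005,0,0,1,0,0,0,0.005,0,0,1]'

```text
clock: 4.7
eef_pos: [485.1, 252.1, 88.2]
tool_rot: [3.142, 0.0, 0.173]
force: [-1.2, -0.4, -0.8]
width: 0.1
gripper_force: 0.9
```

Call:
carry_out --deltas '[0,0,0,0.005,0,0,1,0,0,0,0.005,0,0,1,0,0,0,0.005,0,0,1,0,0,0,0.005,0,0,1,0,0,0,0.005,0,0,1]'

```text
clock: 5.32
eef_pos: [510.0, 256.5, 88.3]
tool_rot: [-3.141, -0.0, 0.173]
force: [-2.2, 1.5, -0.7]
width: -0.1
gripper_force: 0.9
```

Call:
carry_out --deltas '[0,0,0,0.005,0,0.001,1,0,0,0,0.005,0,0.001,1,0,0,0,0.004,0,0,1,0,0,0,0.003,0,0,1,0,0,0,0.003,0,0,1]'

```text
clock: 5.95
eef_pos: [529.5, 259.8, 86.3]
tool_rot: [3.141, 0.0, 0.173]
force: [-1.6, -0.5, 0.8]
width: -0.2
gripper_force: 0.8
```

Call:
carry_out --deltas '[0,0,0,0.002,0,0,1,0,0,0,0.002,0,0,1,0,0,0,0.002,0,0,1,0,0,0,0.002,0,0,1]'

```text
clock: 6.45
eef_pos: [537.3, 261.2, 86.3]
tool_rot: [3.142, -0.0, 0.173]
force: [-2.3, -0.5, 1.3]
width: 0.3
gripper_force: 0.8
```

Call:
carry_out --deltas '[0,0,0,0.002,0,0,1,0,0,0,0.002,0,0,1]'

```text
clock: 6.7
eef_pos: [539.9, 261.7, 86.2]
tool_rot: [3.141, 0.003, 0.173]
force: [-6.1, -1.0, 4.6]
width: -0.1
gripper_force: 3.3
```

Call:
carry_out --deltas '[0,0,0,0.002,0,0,1,0,0,0,0.002,0,0,1]'

```text
clock: 6.95
eef_pos: [540.0, 261.7, 85.8]
tool_rot: [3.14, 0.01, 0.174]
force: [-13.1, -1.7, 9.1]
width: -0.0
gripper_force: 6.8
```

Call:
carry_out --deltas '[0,0,0,-0.008,0,0,1,0,0,0,-0.025,0,0,1,0,0,0,-0.05,0,0,1,0,0,0,-0.046,0,0,1,0,0,0,0,0.043,0,1,0,0,0,0,0.043,0,1,0,0,0,0,0.042,0,1,0,0,0,0,0,0,1]'

```text
clock: 7.95
eef_pos: [441.7, 110.6, 86.6]
tool_rot: [3.14, -0.002, 0.166]
force: [-0.3, 1.0, 0.1]
width: 0.0
gripper_force: 0.0
```

Run:
```python
from h import *
im=ctrl.get_image("top")[:,:,::-1]
w=ctrl.get_image("wrist")[:,:,::-1]
a=cv2.resize(im[100:240,130:270],(400,400),interpolation=cv2.INTER_CUBIC)
cv2.imwrite("pics/a2.png",cv2.hconcat([a,cv2.resize(w,(400,400))]))
```

```text
(no output)
```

View pics/a2.png

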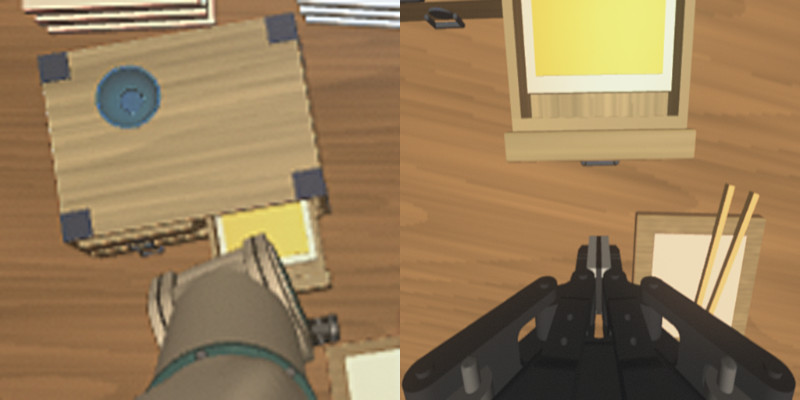

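The left drawer is home. The right drawer's front is centred on the fingertips, spanning columns 505 to 695 with the tips at 600.

Call:
carry_out --deltas '[0,0,-0.5,0.01,0,0,1,0,0,0,0.01,0,0,1,0,0,0,0.005,0,0,1,0,0,0,0.005,0,0,1,0,0,0,0.005,0,0,1,0,0,0,0.005,0,0,1,0,0,0,0.005,0,0,1,0,0,0,0.005,0,0,1,0,0,0,0.005,0,0,1,0,0,0,0.005,0,0,1,0,0,0,0.005,0,0,1,0,0,0,0.005,0,0,1]'

```text
clock: 9.55
eef_pos: [509.1, 126.9, 86.2]
tool_rot: [3.142, 0.0, 0.182]
force: [-1.8, 0.4, 1.0]
width: -0.2
gripper_force: 0.9
```

Call:
carry_out --deltas '[0,0,0,0.005,0,0,1,0,0,0,0.005,0,0,1,0,0,0,0.005,0,0,1,0,0,0,0.005,0,0,1,0,0,0,0.005,0,0,1,0,0,0,0.004,0,0,1,0,0,0,0.004,0,0,1,0,0,0,0.003,0,0,1]'

```text
clock: 10.55
eef_pos: [544.6, 133.4, 86.3]
tool_rot: [3.142, -0.0, 0.182]
force: [-1.7, -0.9, -0.9]
width: 0.1
gripper_force: 0.8
```

Call:
carry_out --deltas '[0,0,0,0.004,0,0,1,0,0,0,0.003,0,0,1,0,0,0,0.002,0,0,1,0,0,0,0.002,0,0,1,0,0,0,0.002,0,0,1]'

```text
clock: 11.18
eef_pos: [557.2, 135.7, 86.3]
tool_rot: [3.142, 0.0, 0.181]
force: [-1.4, -0.3, -1.3]
width: -0.1
gripper_force: 0.8
```

Call:
carry_out --deltas '[0,0,0,0.002,0,0,1,0,0,0,0.002,0,0,1]'

```text
clock: 11.42
eef_pos: [561.1, 136.5, 86.3]
tool_rot: [-3.142, -0.0, 0.182]
force: [-1.5, -0.8, -0.6]
width: -0.2
gripper_force: 0.8
```

Call:
carry_out --deltas '[0,0,0,0.002,0,0,1,0,0,0,0.002,0,0,1]'

```text
clock: 11.68
eef_pos: [562.9, 136.7, 86.2]
tool_rot: [3.141, 0.005, 0.182]
force: [-8.3, -0.6, 5.3]
width: -0.3
gripper_force: 4.3
```

Call:
carry_out --deltas '[0,0,0,0.002,0,0,1,0,0,0,-0.01,0,0,1,0,0,0,-0.035,0,-0.01,1,0,0,0,-0.039,0,-0.03,1,0,0,0,-0.019,0.053,0,1,0,0,0,-0.019,0.053,0,1,0,0,0,-0.019,0.053,0,1,0,0,0,-0.019,0.053,0,1,0,0,0,-0.019,0.053,0,1]'

```text
clock: 12.8
eef_pos: [439.9, -157.4, 126.9]
tool_rot: [3.14, -0.004, 0.182]
force: [0.9, 0.1, -0.0]
width: -0.4
gripper_force: 0.0
```

Call:
carry_out --deltas '[0,0,8.5,0,0,0,1,0,0,8.5,0,0,0,1,0,0,8.6,0,0,0,1,0,0,0,0,0,0,1]'

```text
clock: 13.3
eef_pos: [439.8, -155.8, 126.7]
tool_rot: [3.141, -0.003, -0.264]
force: [-0.1, 0.2, -0.2]
width: 0.2
gripper_force: 0.0
```

Run:
```python
from h import *
im=ctrl.get_image("top")[:,:,::-1]
w=ctrl.get_image("wrist")[:,:,::-1]
a=cv2.resize(im[100:240,140:390],(400,300),interpolation=cv2.INTER_CUBIC)
cv2.imwrite("pics/a3.png",cv2.hconcat([a,cv2.resize(w,(400,300))]))
```

```text
(no output)
```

View pics/a3.png

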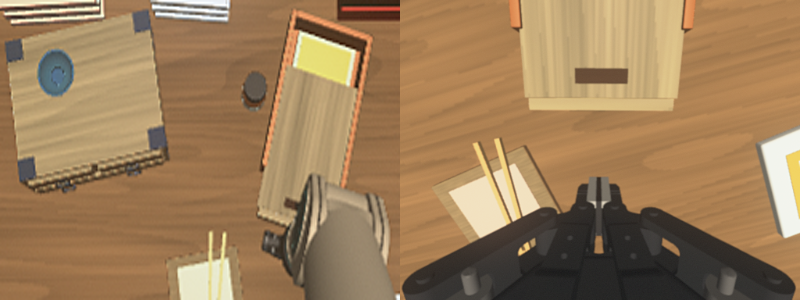

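Both drawers are shut. The tool is centred and square on the lid, whose end spans columns 528 to 677 with the tips at 600.

Call:
carry_out --deltas '[0,0,0,0,0,0.03,1,0,0,0,0,0,0.03,1,0,0,0,0,0,0.025,1,0,0,0,0.01,0,0,1,0,0,0,0.01,0,0,1,0,0,0,0.004,0,0,1,0,0,0,0.004,0,0,1,0,0,0,0.004,0,0,1,0,0,0,0.004,0,0,1,0,0,0,0.004,0,0,1,0,0,0,0.004,0,0,1]'

```text
clock: 14.78
eef_pos: [480.5, -166.8, 41.2]
tool_rot: [3.142, 0.002, -0.265]
force: [-1.8, 1.8, 1.4]
width: 0.3
gripper_force: 0.9
```

Call:
carry_out --deltas '[0,0,0,0.004,0,0,1,0,0,0,0.004,0,0,1,0,0,0,0.004,0,0,1,0,0,0,0.004,0,0,1,0,0,0,0.004,0,0,1,0,0,0,0.004,0,0,1,0,0,0,0.004,0,0,1,0,0,0,0.004,0,0,1,0,0,0,0.004,0,0,1,0,0,0,0.004,0,0,1]'

```text
clock: 16.02
eef_pos: [520.0, -177.6, 41.3]
tool_rot: [3.142, -0.0, -0.265]
force: [-2.3, 0.1, -1.6]
width: 0.2
gripper_force: 0.8
```

Call:
carry_out --deltas '[0,0,0,0.004,0,0,1,0,0,0,0.004,0,0,1,0,0,0,0.003,0,0,1,0,0,0,0.002,0,0,1,0,0,0,0.001,0,0,1]'

```text
clock: 16.65
eef_pos: [533.5, -181.2, 41.4]
tool_rot: [3.142, -0.0, -0.265]
force: [-1.5, 0.2, -1.1]
width: 0.1
gripper_force: 0.8
```

Run:
```python
from h import *
im=ctrl.get_image("top")[:,:,::-1]
w=ctrl.get_image("wrist")[:,:,::-1]
a=cv2.resize(im[100:210,280:380],(440,484),interpolation=cv2.INTER_CUBIC)
b=cv2.resize(w[0:220,110:400],None,fx=1.2,fy=2.2,interpolation=cv2.INTER_CUBIC)
cv2.imwrite("pics/a4.png",cv2.hconcat([a,b])[:,:800])
```

```text
(no output)
```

View pics/a4.png

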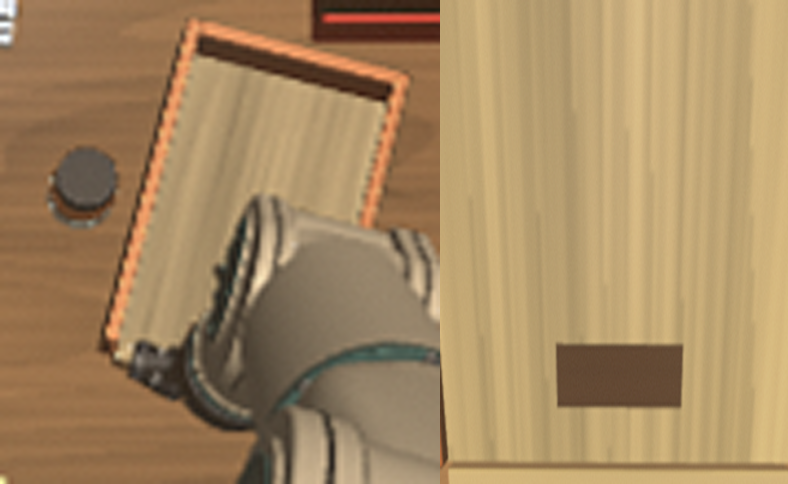

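The lid is nearly shut: a dark gap of about 14 px, roughly 10 mm, remains at the far end near (295,70). I'll continue at 1 mm per row.

Call:
carry_out --deltas '[0,0,0,0.001,0,0,1,0,0,0,0.001,0,0,1,0,0,0,0.001,0,0,1,0,0,0,0.001,0,0,1,0,0,0,0.001,0,0,1]'

```text
clock: 17.38
eef_pos: [538.2, -182.4, 41.4]
tool_rot: [-3.142, -0.0, -0.265]
force: [-1.7, 0.5, 1.2]
width: -0.2
gripper_force: 0.8
```

Call:
carry_out --deltas '[0,0,0,0.001,0,0,1,0,0,0,0.001,0,0,1]'

```text
clock: 17.62
eef_pos: [540.2, -182.9, 41.4]
tool_rot: [-3.141, -0.0, -0.265]
force: [-1.4, -0.8, 1.5]
width: -0.1
gripper_force: 0.8
```

Call:
carry_out --deltas '[0,0,0,0.001,0,0,1]'

```text
clock: 17.75
eef_pos: [541.1, -183.2, 41.3]
tool_rot: [-3.142, -0.0, -0.265]
force: [-2.1, 0.3, 0.7]
width: 0.2
gripper_force: 0.8
```

Call:
carry_out --deltas '[0,0,0,0.001,0,0,1]'

```text
clock: 17.88
eef_pos: [542.1, -183.5, 41.3]
tool_rot: [-3.142, -0.0, -0.265]
force: [-1.9, 1.0, 2.1]
width: 0.0
gripper_force: 0.8
```

Call:
carry_out --deltas '[0,0,0,0.001,0,0,1]'

```text
clock: 18.0
eef_pos: [543.1, -183.7, 41.4]
tool_rot: [-3.142, -0.0, -0.265]
force: [-1.3, 0.1, 1.2]
width: 0.2
gripper_force: 0.8
```

Call:
carry_out --deltas '[0,0,0,0.001,0,0,1]'

```text
clock: 18.12
eef_pos: [544.0, -184.0, 41.3]
tool_rot: [-3.142, -0.0, -0.265]
force: [-2.0, -0.2, 1.2]
width: -0.2
gripper_force: 0.8
```

Call:
carry_out --deltas '[0,0,0,0.001,0,0,1]'

```text
clock: 18.25
eef_pos: [545.0, -184.3, 41.3]
tool_rot: [-3.142, -0.0, -0.265]
force: [-1.8, 1.3, 0.8]
width: -0.2
gripper_force: 0.8
```

Call:
carry_out --deltas '[0,0,0,0.001,0,0,1]'

```text
clock: 18.38
eef_pos: [545.1, -184.3, 41.2]
tool_rot: [-3.142, 0.002, -0.265]
force: [-4.4, 1.0, 2.4]
width: -0.1
gripper_force: 2.0
```

Call:
carry_out --deltas '[0,0,0,0.001,0,0,1]'

```text
clock: 18.5
eef_pos: [545.1, -184.3, 41.1]
tool_rot: [-3.142, 0.004, -0.265]
force: [-5.9, 1.2, 4.1]
width: -0.1
gripper_force: 3.1
```

Call:
carry_out --deltas '[0,0,0,0.001,0,0,1]'

```text
clock: 18.62
eef_pos: [545.1, -184.4, 41.0]
tool_rot: [3.142, 0.006, -0.265]
force: [-7.9, 3.4, 5.5]
width: 0.2
gripper_force: 4.0
```

The force climbed while the position held at 545.1, so the lid is on its stop and the box has not moved. I'll back off and check.

Call:
carry_out --deltas '[0,0,0,-0.005,0,0,1,0,0,0,-0.025,0,0,1,0,0,0,-0.04,0,-0.02,1,0,0,0,-0.025,0,-0.05,1,0,0,0,0,0.05,-0.05,1,0,0,0,0,0.06,0,1,0,0,0,0,0.06,0,1,0,0,0,0,0.06,0,1,0,0,0,0,0,0,1]'

```text
clock: 19.75
eef_pos: [395.2, -383.4, 155.9]
tool_rot: [3.137, -0.003, -0.275]
force: [-0.8, -0.5, -0.1]
width: -0.5
gripper_force: 0.0
```

Run:
```python
from h import *
im=ctrl.get_image("top")[:,:,::-1]
im=cv2.resize(im[50:290,20:470],None,fx=1.75,fy=1.75,interpolation=cv2.INTER_CUBIC)
cv2.imwrite("pics/a5.png",im)
```

```text
(no output)
```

View pics/a5.png

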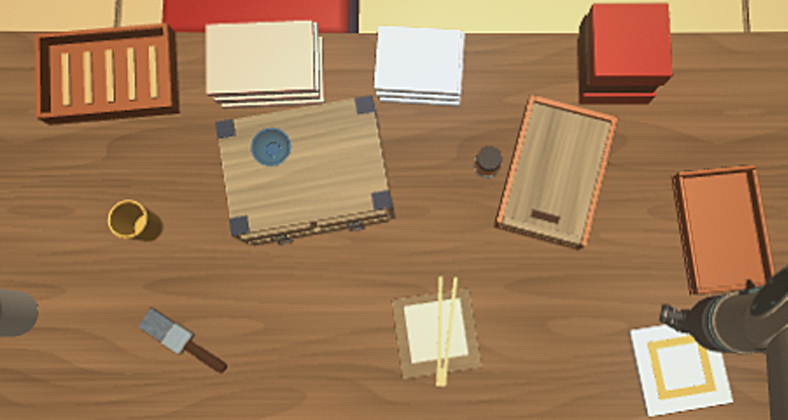

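The picture shows both drawers flush at (315,228) and the lid shut at (540,240). Everything else is where it was, and the arm is clear of it all.

```bash
python3 -c "
from cell import ctrl
print(ctrl.finish_job())"
```

```text
the job is handed in; nothing more can be done
None
```

Both upper drawers are pushed home and the leaf-box lid is slid shut; the box and everything else stayed where they were, and I handed the job in at about 20 s on the robot's clock (no verdict came back).

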